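# Clamp the flow cell to its torque click

## Task

Take the flow cell (the tall square block) out of the tray and set it gently down, upright and fully home, in the nest of the clamp. Then turn the clamp's knob clockwise until its slip clutch clicks once and no further, so that the cell is held at the set torque, and let go of everything, leaving the other things in the tray where they are.

Things in the scene. Friction and masses are not known exactly. Their poses are not given: they have to be found in the camera images.
- cell_mid (a point): centre of the flow cell: square aluminium block 26 x 26 mm, 80 mm tall, small glass windows, about 0.12 kg, tallest thing in the tray, standing upright on the tray's floor. Point on its axis 40 mm above its foot; z up its axis, x and y square to its sides; any quarter turn is good. Its lowest 7 mm step in (24, then 21 mm wide) as a lead-in. Neighbours' sides are 25 mm or more away.
- tray: fixed low steel tray 130 x 200 mm (its own x and y), walls 18 mm high, 4 mm thick, floor 4 mm above the bench, holding the cell, the vial and the blank in a row along its y. Origin at the centre of its underside.
- holder: the fixed clamp: aluminium base plate 100 x 200 mm (x, y), 12 mm thick, origin at the centre of its underside on the bench. The knob's axis is at its y = -50 mm, the nest at y = +50 mm. Between them a black housing, top 30 mm above the bench.
- seat: floor of the nest. Origin where the clamped cell's axis will stand, 12 mm above the bench; frame parallel to the holder's. The cell's foot rests 4 mm above it. Nest side walls: inner faces x = -15 and +15 mm, tops 24 mm above the origin; fixed end wall: face at y = +13 mm, top 30 mm up; the jaw closes the -y side. A cell let in at y = -3 to -1 mm clears end wall and jaw.
- jaw: sliding steel jaw 22 x 24 x 16 mm (x, y, z), origin at its centre, frame parallel to the seat's. Moves along +y, 6 mm per rad of knob, and stays where left. Its rubber pad stands 4 to 9 mm proud of its front face (12 mm ahead of the origin), depending on unmeasured wear. With the cell in, the pad starts 4 to 13 mm short of it.
- knob_grip (a point): grip point of the torque-limiting knob: black bar 42 mm long (x of this frame), 14 mm thick (y), 32 mm high, on a 44 mm disc, turning about z (up). Point on the axis, 67 mm above the bench, 8 mm below the bar's top, 23 mm above the disc. Clockwise seen from above closes the jaw; 0.5 to 2.5 rad in all, usually in more than one grasp.
- knob: the same knob, origin on its axis 36 mm above the bench. It turns at about 0.18 N m while the jaw runs free (holding still, the felt moment sinks to near 0); once the jaw is tight it climbs to about 0.32 N m (still: 0.17) and the clutch gives: a click is 0.35 rad of slip, over which it falls to near 0, then climbs at once for the next click. Let go, knob and jaw stay as they are.
- pin_top (a point): top of the 7 mm steel tell-tale pin in the middle of the knob's bar: flush with the bar's top (8 mm above knob_grip) at first; it rises with the clutch's slip and stands 2 mm proud after one click, 4 mm after two.
- vial: bystander: amber glass vial with a cap, 24 mm diameter, 60 mm tall, standing in the tray; origin at the centre of its underside
- blank: bystander: square aluminium block 26 x 26 x 40 mm standing in the tray: same section as the flow cell but only half as tall; origin at the centre of its underside
- cell: the flow cell itself, origin at the centre of its foot (see cell_mid)
There are look-alikes about, which are no part of the job. Leave any purple look-alike of the cell alone.

How it is judged:
By the outcome, as a careful person would: the job done as asked, in the order asked, and still so for the second after the job is handed in, with the robot touching nothing.
It also fails if it takes over 72 s, if anything falls off the work surface, if the arm or the gripper's body presses on something with over 40 N, if the wrist force passes 120 N, or if a joint passes its speed limit or range.

## Robot

A 6-joint arm with a two-finger parallel gripper is mounted at the origin on the work surface. World frame = base frame: x ahead of the robot, y to its left, z up, the work surface at z = 0. Lengths are in mm, angles in rad, forces in N, time in s.
With the tool pointing down it reaches from about 325 to 925 mm from the base axis. Payload 3.1 kg.
Tool frame: the origin (TCP) lies on the centre line of the jaws, within the pads' length; the fingertips stand 19 mm ahead of it and the grasp point (between the pads) is the TCP; z points along the fingers, y is the line along which they close (so a half turn about z gives the same grasp; the last joint's range is limited). The gripper opens to 85 mm and grips with 20 to 120 N. Pads are 22 mm wide; open, the fingers measure 114 mm over their backs; the gripper's body (76 mm by 85 mm) begins 54 mm behind the grasp point. The pads swing forward as they close: fully open they stand 13 mm farther back than shut.
Start: joints at [-1.281, 0.217, 1.613, -0, 1.311, -0.112], TCP at [244.444, -575.227, 250.3] pointing down, gripper open.
Joint ranges: [-2.75, 2.75], [-0.78, 2.1], [0.31, 2.55], [-1.13, 4.27], [0.13, 2.63], [-2.58, 2.58]. Speed limits (rad/s): [2.79, 2.79, 3.14, 3.14, 3.14, 3.14].

## Interface

Orientations are given as a unit quaternion [w, x, y, z].
In Python, from workcell import robot gives the robot as it stands. The module is installed in compiled form; this text tells all that it offers.
- The arm moves only by the tool apply_moves, never from a script. Its argument "deltas" is a list of rows, each a list of 2 entries, a list of its own where there are three numbers: the shift along the tool's x, y, z in mm, then the turn about the tool's z in rad. A call has 1 to 5 rows; each row is the pose to reach, as a shift and turn from the pose commanded when the call began, along the tool's axes at that moment; what a row does not reach only later rows make up. A row lasts 1/10 s, in which the tool goes at most 50 mm and 8.59 degrees, less where a joint would pass 70% of its speed; a pose out of reach is approached as far as the arm can. A call with a gripper value outside its range is refused whole. "hand" is the finger opening in mm, from 0 to 85.4, set as the call begins (left out, the last holds). The fingers move at their own pace and stop on an object; "force" is the grip in N (left out, the last holds). Time passes only in rows, so rows that repeat a pose let the fingers close. It gives the time, the measured TCP pose, the force, the opening and the grip force at its end, in the units of the state.
- robot.state(): the state, without advancing time (a new reading comes with each control period).
- robot.camera(name): name is "scene" or "top" or "wrist"; returns a dict with "color" (384x512x3 uint8, red, green, blue), "range_z" (384x512 float32, mm along the optical axis (not along the pixel's ray), 0 where there is no reading), "K" (3x3 intrinsics, pixels), "R" (3x3) and "t" (3): a world point X has camera coordinates R X + t; the wrist camera has in their place "hand_eye" (4x4, takes a point from camera to tool coordinates, whose origin is the TCP and whose axes are the flange's). Camera axes: x right, y down, z forward; pixel columns grow to the right and rows downward; lengths in mm; the calibration is good to about 2 mm. A picture is of the moment at which its call begins: read the wrist's pose just before it.
- robot.finish_job(): hands the job in; it is judged then, once.
The state is a dict: "time_s": time; "joints": joint angles; "dq": joint speeds; "joint_torque": joint torques, N m; "position": TCP position; "eef_rot": TCP orientation; "force": force on the tool from outside, world axes, zero at the start; "wrist_torque": the same for the moment, N m; "gripper_width": finger opening in mm; "gripper_force": force on a finger pad.
Only numpy, scipy, OpenCV 4.12 (cv2) and the standard library are available. Lean on these libraries where they do the work, as an engineer would, in place of code of your own. Each camera call takes 0.05 s, during which the arm holds its last target. There are 200 camera calls.

## Working session

There is one attempt and no reset: what is moved stays moved. The work goes in short steps, Python scripts to look and compute and a tool call to move; the robot and the scene stay as the last step left them, time stands still between calls to the robot, and variables do not carry over. Pictures are saved under pics/ and viewed, at most 10 in all, crops included, and the job is handed in when it is done.

Besides the shell and the picture viewer there is one more tool, called after "Call:" as a command line: name --argument value ..., lists and objects as JSON in quotes. apply_moves: Moves the arm, as the interface text tells. Its arguments: {"type":"object","properties":{"deltas":{"type":"array","items":{"type":"array"}},"hand":{"type":"number"},"force":{"type":"number"}},"required":["deltas"]}

```bash
mkdir -p pics
cat > h.py <<'E'
import numpy as np, cv2
from workcell import robot
def cloud(c,R=None,t=None):
    K=c["K"];z=c["range_z"].astype(float);v,u=np.mgrid[:z.shape[0],:z.shape[1]]
    P=np.stack([(u-K[0,2])/K[0,0]*z,(v-K[1,2])/K[1,1]*z,z],-1)
    return (P-c["t"])@c["R"]   # world = R^T (P-t)
def save(n,im): cv2.imwrite(f"pics/{n}.png",cv2.cvtColor(im,cv2.COLOR_RGB2BGR))
E
python3 - <<'E'
from h import *
import pickle
s=robot.state();print(s)
d={n:robot.camera(n) for n in("scene","top")}
pickle.dump(d,open("d.pkl","wb"))
save("both",cv2.resize(np.vstack([d["scene"]["color"],d["top"]["color"]]),None,fx=.78,fy=.78))
save("top",cv2.resize(d["top"]["color"],(800,600)))
for n in d:print(n,d[n]["K"],d[n]["R"],d[n]["t"])
E
```

```text
{'time_s': 0.0, 'joints': array([-1.28121247e+00,  2.17743977e-01,  1.61495252e+00, -1.30731149e-05,
        1.31126518e+00, -1.12216690e-01]), 'dq': array([ 0.00066199, -0.00106984, -0.00110857,  0.00043557, -0.00089444,
        0.00013616]), 'joint_torque': array([-9.20733373e-05, -3.96844769e+01, -3.03851473e+01, -1.47547689e-04,
        9.68112960e-03, -9.40953981e-06]), 'position': array([ 244.20871362, -574.47794624,  248.9649118 ]), 'eef_rot': array([-1.17929909e-03,  9.79886300e-01,  1.99553090e-01, -1.11200090e-04]), 'force': array([ 0.2172364 , -0.10456398,  1.2411081 ]), 'wrist_torque': array([ 0.03813355, -0.02288631,  0.01915751]), 'gripper_force': 0.0, 'gripper_width': 85.58510028974344}
scene [[413.36439739   0.         255.99523059]
 [  0.         413.36439739 188.73732748]
 [  0.           0.           1.        ]] [[ 0.56241818  0.82674956  0.01307449]
 [ 0.45901064 -0.29902388 -0.83659665]
 [-0.68774633  0.4765185  -0.54766332]] [-370.64102618 -151.19033582 1298.33563984]
top [[386.89175896   0.         254.23939957]
 [  0.         386.89175896 189.98366452]
 [  0.           0.           1.        ]] [[-0.00909981 -0.99984321  0.01519021]
 [-0.99518683  0.00757308 -0.09770273]
 [ 0.09757238 -0.01600617 -0.99509971]] [ 53.43390448 544.77811997 854.20994447]
```

View pics/both.png

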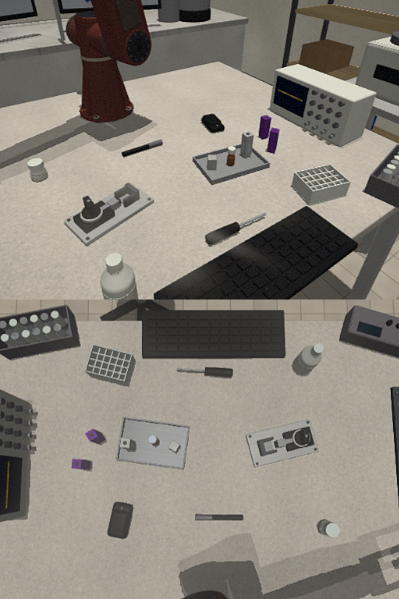

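View pics/top.png

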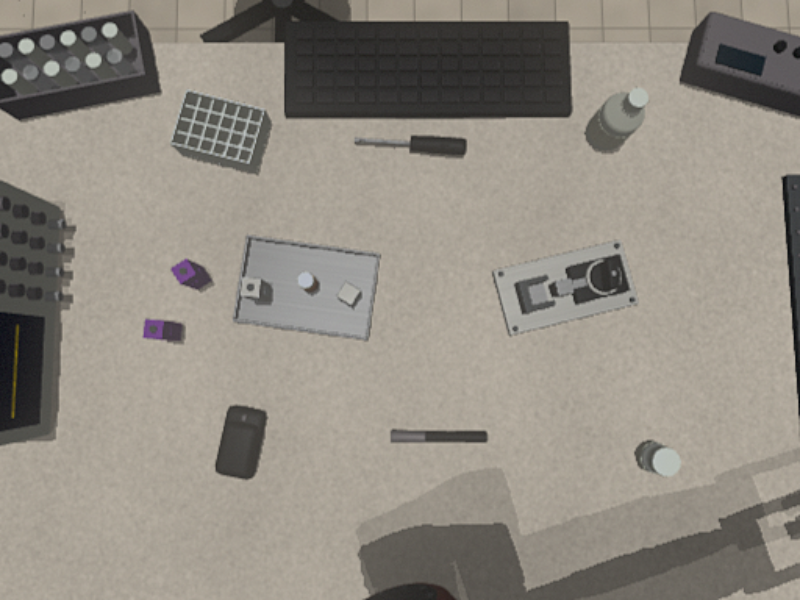

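The grey tall block at (252,287) in the tray is the flow cell. The vial is at (306,281) and the low blank at (349,294). The purple look-alikes at (187,272) and (155,329) stand outside the tray. The clamp is at (565,287), with its knob at (605,275) and its nest at (537,293).

Run:
```python
from h import *
import pickle
d=pickle.load(open("d.pkl","rb"))
c=d["top"];W=cloud(c)
def rect(m,name):
    P=W[m]; r=cv2.minAreaRect(P[:,:2].astype(np.float32)); print(name,m.sum(),np.round(r[0],1),np.round(r[1],1),round(r[2],1),"z",np.round(np.percentile(P[:,2],[5,50,95]),1))
v,u=np.mgrid[:384,:512]
def box(a,b,e,f): return (u>a*.64)&(u<b*.64)&(v>e*.64)&(v<f*.64)
z=W[...,2]
rect(box(225,290,260,320)&(z>70)&(z<95),"cell")
rect(box(290,325,260,310)&(z>50),"vial")
rect(box(330,370,270,320)&(z>35)&(z<55),"blank")
rect(box(225,390,225,350)&(z>12)&(z<24),"tray")
rect(box(480,650,230,345)&(z>6)&(z<100),"holder")
rect(box(480,650,230,345)&(z>60)&(z<100),"bar")
rect(box(480,565,230,345)&(z>32)&(z<50),"nestwalls")
hsv=cv2.cvtColor(c["color"],cv2.COLOR_RGB2HSV);print(np.round(np.median(z[box(400,460,200,350)]),1))
s=d["scene"]
a=cv2.resize(s["color"][160:320,70:370],(800,427),interpolation=cv2.INTER_CUBIC)
save("crop",a)
```

```text
cell 170 [556.4 249.2] [26.1 26.2] 83.8 z [73.2 83.9 86.5]
vial 102 [516.7 125.8] [170.1  21.7] 45.3 z [54.2 64.  67.8]
blank 137 [551.  119.3] [25.8 25.7] 58.6 z [41.5 44.  46.2]
tray 573 [563.9 182.7] [200.7 130.2] 81.7 z [13.7 17.5 20.4]
holder 3639 [ 561.8 -202.6] [100. 201.] 13.3 z [ 9.9 13.6 53.2]
bar 162 [ 572.8 -250.7] [41.7 14.7] 5.8 z [62.5 73.4 76.1]
nestwalls 293 [ 552.1 -162.7] [45.8 69.6] 12.5 z [33.2 37.  43.6]
0.2
```

View pics/crop.png

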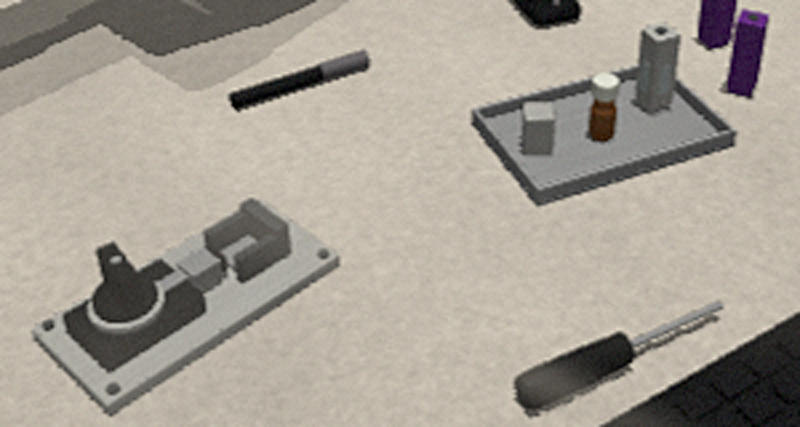

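The crop confirms it: the tall grey square block at crop (657,68) in the tray is the flow cell. The purple pair stand outside. Now I'll move above it.

```bash
cat > go.py <<'E'
import sys
from h import *
from scipy.spatial.transform import Rotation as Ro
def pose():
    s=robot.state();q=s["eef_rot"];R=Ro.from_quat([q[1],q[2],q[3],q[0]]).as_matrix();return s,R,s["position"]
def go(x,y,z,hdeg):
    s,R,p=pose();h=np.degrees(np.arctan2(R[1,0],R[0,0]))
    d=R.T@(np.array([x,y,z])-p);t=-np.radians((hdeg-h+180)%360-180)
    print("t",round(s["time_s"],2),"p",p.round(1),"h",round(h,2),"w",round(s["gripper_width"],1),"delta",d.round(1),"dist",round(np.linalg.norm(d)),"turn",round(t,3),"F",s["force"].round(1),"tilt",R[:2,2].round(4))
def wrist(save_as=None):
    s,R,p=pose();c=robot.camera("wrist");K=c["K"];z=c["range_z"].astype(float)
    v,u=np.mgrid[:z.shape[0],:z.shape[1]]
    P=np.stack([(u-K[0,2])/K[0,0]*z,(v-K[1,2])/K[1,1]*z,z],-1)
    T=P@c["hand_eye"][:3,:3].T+c["hand_eye"][:3,3]
    if save_as: save(save_as,c["color"])
    return c,T,T@R.T+p,R,p   # tool coords, world coords
if __name__=="__main__": go(*map(float,sys.argv[1:5]))
E
python3 go.py 556.4 249.2 200 83.8
```

```text
t 0.1 p [ 244.3 -574.5  249.1] h 23.02 w 85.6 delta [ 609.4 -635.9   50.6] dist 882 turn -1.061 F [ 1.1 -0.3 -0.2] tilt [-0.0006  0.0021]
```

Call:
apply_moves --deltas '[[[34,-36,2],0],[[68,-72,4],0],[[102,-108,6],0],[[136,-144,8],0],[[170,-180,10],0]]'

```text
time_s: 0.6
position: [330.6, -340.9, 239.6]
eef_rot: [-0.0, 0.98, 0.199, -0.0]
force: [0.2, 0.2, 0.4]
gripper_width: 85.1
gripper_force: 0.0
```

Call:
apply_moves --deltas '[[[34,-36,2],0],[[68,-72,4],0],[[102,-108,6],0],[[136,-144,8],0],[[170,-180,10],0]]'

```text
time_s: 1.1
position: [416.6, -108.9, 230.0]
eef_rot: [0.0, 0.98, 0.199, 0.0]
force: [0.9, 0.4, -0.6]
gripper_width: 85.8
gripper_force: 0.0
```

Call:
apply_moves --deltas '[[[34,-36,2],-0.14],[[68,-72,4],-0.28],[[102,-108,6],-0.42],[[136,-144,8],-0.56],[[170,-180,10],-0.7]]'

```text
time_s: 1.6
position: [502.6, 123.4, 219.9]
eef_rot: [0.0, 0.85, 0.526, -0.0]
force: [1.3, -0.4, 0.5]
gripper_width: 85.4
gripper_force: 0.0
```

```bash
python3 go.py 556.4 249.2 200 83.8
```

```text
t 1.6 p [502.6 123.4 219.9] h 63.49 w 85.4 delta [136.6  -8.1  19.8] dist 138 turn -0.354 F [ 1.3 -0.4  0.5] tilt [-0.0003 -0.0003]
```

Call:
apply_moves --deltas '[[[40,-2,5],-0.12],[[80,-5,10],-0.24],[[115,-7,15],-0.354],[[136.6,-8,20],-0.354],[[136.6,-8,20],-0.354]]'

```text
time_s: 2.1
position: [557.0, 248.9, 198.7]
eef_rot: [-0.001, 0.746, 0.666, -0.001]
force: [0.0, 0.3, -0.1]
gripper_width: 85.6
gripper_force: 0.0
```

Run:
```python
from go import *
c,T,W,R,p=wrist("w1")
print(p,c["K"][0,0],c["hand_eye"].round(2).tolist())
z=W[...,2];ok=c["range_z"]>0
m=ok&(z>74)&(z<92)
n,l,st,ct=cv2.connectedComponentsWithStats(m.astype(np.uint8))
for i in range(1,n):
    if st[i,4]>100:
        r=cv2.minAreaRect(W[l==i][:,:2].astype(np.float32));print(st[i],[np.round(x,2) for x in r],np.median(z[l==i]))
go(556.4,249.2,120,83.8)
```

```text
[556.98812167 248.87587795 198.72556692] 269.79161430714856 [[-0.0, -0.96, -0.27, 68.72], [1.0, 0.0, -0.0, 0.01], [0.0, -0.27, 0.96, -123.67], [0.0, 0.0, 0.0, 1.0]]
[ 149   26   37   37 1225] [array([498.93, 381.1 ]), array([26.1, 26.4]), np.float64(84.32)] 80.05160952352743
[ 247   60   42   45 1031] [array([577.43, 342.94]), array([26.02, 26.08]), np.float64(33.09)] 80.14939106193698
[239 176  29  30 819] [array([554.36, 250.35]), array([26.21, 25.75]), np.float64(84.11)] 84.17714680913365
t 2.15 p [556.6 247.4 199. ] h 83.52 w 85.2 delta [ 1.9 -0.3 79. ] dist 79 turn -0.005 F [-0.8 -0.  -0.2] tilt [-0.0023 -0.001 ]
```

View pics/w1.png

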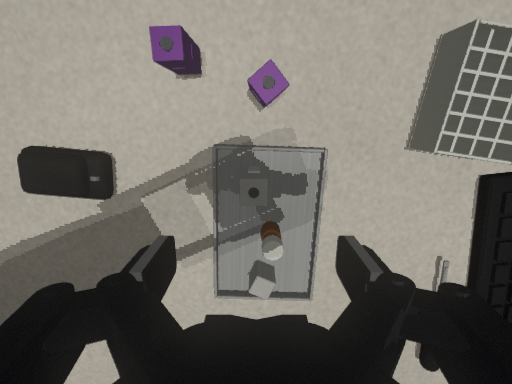

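Wrist view: the flow cell is at (253,191), with its top at z = 84, which agrees with the top view. Descending.

Call:
apply_moves --deltas '[[[1.6,-1.5,40],-0.01],[[1.6,-1.5,80],-0.01],[[1.6,-1.5,115],-0.01],[[1.6,-1.5,135],-0.01],[[1.6,-1.5,144],-0.01]]'

```text
time_s: 2.65
position: [553.3, 246.3, 53.4]
eef_rot: [-0.001, 0.744, 0.669, -0.003]
force: [-0.8, 0.5, 0.9]
gripper_width: 85.2
gripper_force: 0.0
```

Call:
apply_moves --deltas '[[[0,0,0],0],[[0,0,0],0],[[0,0,0],0],[[0,0,0],0],[[0,0,0],0]]' --hand 20 --force 30

```text
time_s: 3.15
position: [557.0, 248.8, 57.9]
eef_rot: [0.001, 0.743, 0.669, 0.001]
force: [0.1, 0.1, 3.7]
gripper_width: 25.6
gripper_force: 37.0
```

Call:
apply_moves --deltas '[[[0,0,0],0],[[0,0,0],0],[[0,0,0],0]]'

```text
time_s: 3.45
position: [557.0, 248.8, 57.9]
eef_rot: [0.001, 0.743, 0.669, 0.001]
force: [-1.0, -0.4, 5.7]
gripper_width: 25.8
gripper_force: 37.4
```

Call:
apply_moves --deltas '[[[0,0,-8],0],[[0,0,-20],0],[[0,0,-40],0],[[0,0,-65],0],[[0,0,-65],0]]'

```text
time_s: 3.95
position: [559.0, 249.5, 125.9]
eef_rot: [0.002, 0.743, 0.669, 0.004]
force: [1.0, 0.8, -0.7]
gripper_width: 25.8
gripper_force: 36.5
```

Run:
```python
from go import *
for i in range(2):
    c,T,W,R,p=wrist("w2")
    print(p)
# held cell in tool coords
ok=c["range_z"]>0
m=ok&(abs(T[...,1])<30)&(abs(T[...,0])<30)&(T[...,2]<-15)&(T[...,2]>-50)
print(m.sum(),np.percentile(T[m],[2,50,98],axis=0).round(1))
go(550.3,-154,130,103.3)
```

```text
[559.01359565 249.51730466 125.91409035]
[557.72451334 249.06572824 123.82116455]
6943 [[-10.  -26.3 -49. ]
 [ 10.2   0.1 -26.4]
 [ 16.7  27.9 -16.6]]
t 4.05 p [556.4 248.6 122. ] h 83.99 w 25.6 delta [-401.    36.2   -8.2] dist 403 turn -0.337 F [-0.2  0.1 -2. ] tilt [0.0016 0.0006]
```

View pics/w2.png

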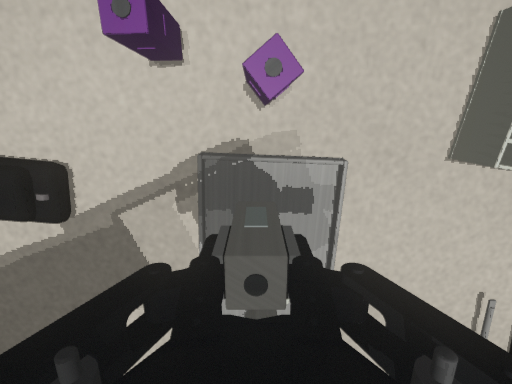

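Cell is in the grip: its top, with the hole, is at (256,285). Next I'll view the nest from a spot over the housing.

Call:
apply_moves --deltas '[[[-20,0,-30],0],[[-65,6,-46],0],[[-113,12,-48],0],[[-161,19,-48],0],[[-209,26,-48],0]]'

```text
time_s: 4.55
position: [558.5, 36.4, 167.7]
eef_rot: [-0.001, 0.743, 0.669, -0.001]
force: [0.9, -0.1, -0.1]
gripper_width: 25.4
gripper_force: 36.4
```

Call:
apply_moves --deltas '[[[-49,6,0],-0.06],[[-98,12,0],-0.14],[[-147,19,0],-0.22],[[-196,25,0],-0.3],[[-240,31,0],-0.337]]'

```text
time_s: 5.05
position: [564.0, -205.9, 167.2]
eef_rot: [-0.002, 0.62, 0.785, -0.0]
force: [1.2, 0.7, -1.0]
gripper_width: 25.4
gripper_force: 36.5
```

Call:
apply_moves --deltas '[[[-10,5,0],0],[[-13,5,0],0],[[-13,5,0],0],[[-13,5,0],0],[[-13,5,0],0]]'

```text
time_s: 5.55
position: [573.2, -213.7, 168.9]
eef_rot: [-0.001, 0.62, 0.785, 0.0]
force: [0.7, 0.1, -1.1]
gripper_width: 25.7
gripper_force: 36.5
```

Run:
```python
from go import *
import pickle
c,T,W,R,p=wrist("w3")
pickle.dump((c,T,W,R,p),open("w3.pkl","wb"))
print(p)
ok=c["range_z"]>0
m=ok&(abs(T[...,1])<20)&(abs(T[...,0])<25)&(T[...,2]<-22)&(T[...,2]>-36)
print("cell top tool",m.sum(),np.percentile(T[m],[1,5,50,95,99],axis=0).round(1).tolist())
z=W[...,2];near=np.hypot(W[...,0]-550,W[...,1]+154)<60
for a,b in((39,46),(32,39),(22,32)):
    k=ok&near&(z>a)&(z<b)&(T[...,2]>40)
    n,l,st,ct=cv2.connectedComponentsWithStats(k.astype(np.uint8))
    for i in range(1,n):
        if st[i,4]>25:
            q=W[l==i];r=cv2.minAreaRect(q[:,:2].astype(np.float32));print((a,b),st[i],[np.round(x,2) for x in r],np.median(q[:,2]).round(1))
go(566.4,-222.1,170,103.3)
```

```text
[ 573.22022983 -213.72806486  168.86127571]
cell top tool 4380 [[-10.7, -19.2, -35.1], [-9.1, -15.7, -31.7], [5.3, -0.0, -26.3], [14.3, 15.6, -23.8], [14.8, 19.1, -22.4]]
(39, 46) [219  92  52  14 724] [array([ 543.79, -134.86]), array([45.3 , 11.01]), np.float64(13.36)] 42.1
(32, 39) [220 106  30  38 362] [array([ 539.27, -159.2 ]), array([26.37, 34.29]), np.float64(11.15)] 36.1
(32, 39) [251 106  19  38 350] [array([ 562.76, -153.7 ]), array([16.4 , 33.64]), np.float64(14.24)] 36.0
(32, 39) [234 146  23  33 672] [array([ 556.75, -191.4 ]), array([21.61, 31.46]), np.float64(13.11)] 34.0
(22, 32) [222 176  51   9 267] [array([ 562.55, -208.91]), array([50.41,  6.91]), np.float64(10.92)] 29.9
t 5.6 p [ 573.4 -213.9  169.1] h 103.4 w 25.6 delta [-6.3 -8.7 -0.9] dist 11 turn 0.002 F [ 0.1  0.9 -0.9] tilt [-0.0005  0.0005]
```

View pics/w3.png

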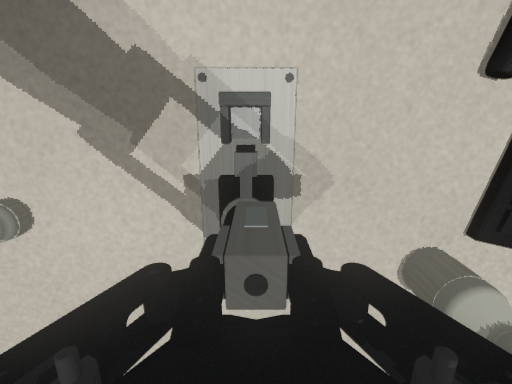

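Wrist view: end wall at (245,98), side walls at (226,123) and (265,123), jaw at (246,155), held cell at (256,250). Now measuring both in tool axes.

Run:
```python
from go import *
import pickle
c,T,W,R,p=pickle.load(open("w3.pkl","rb"))
ok=c["range_z"]>0
z=W[...,2]
v,u=np.mgrid[:384,:512]
pc=lambda a:np.percentile(a,[1,3,50,97,99]).round(1)
k=ok&(z>40.5)&(z<44)&(u>210)&(u<280)&(v>85)&(v<110)
r=cv2.minAreaRect(T[k][:,:2].astype(np.float32));print("end wall x",pc(T[k][:,0]),"y",pc(T[k][:,1]),r)
for a,b in((215,235),(255,280)):
    k=ok&(z>34.5)&(z<37.5)&(u>a)&(u<b)&(v>108)&(v<142)
    for lo in (108,120,131):
        kk=k&(v>=lo)&(v<lo+10);print("side",a,lo,"y",pc(T[kk][:,1]),"x",pc(T[kk][:,0]))
k=ok&(z>31)&(z<37)&(u>230)&(u<262)&(v>140)&(v<182)
print("jaw",pc(T[k][:,0]),pc(T[k][:,1]))
# cell faces
col=[244,256,268]
for a in range(195,315,8): print(a,[T[a,b].round(1).tolist() for b in col])
for a in (245,265,285): 
    row=[(b,T[a,b].round(1).tolist()) for b in range(216,296,6)];print(a,row)
```

```text
end wall x [77.9 78.  83.7 88.8 88.8] y [-32.5 -31.6 -10.5  11.4  12.3] ((83.39752960205078, -10.246158599853516), (10.969432830810547, 45.302528381347656), 0.001273611793294549)
side 215 108 y [-33.1 -33.  -29.2 -25.6 -25.5] x [67.7 67.7 71.2 74.7 74.7]
side 215 120 y [-33.5 -33.3 -29.5 -25.8 -25.8] x [57.  57.  61.5 65.1 65.1]
side 215 131 y [-32.7 -32.7 -29.4 -26.1 -26.1] x [47.  47.  50.7 55.2 55.2]
side 255 108 y [ 5.1  5.4  8.2 11.9 11.9] x [67.7 67.7 71.2 74.7 74.7]
side 255 120 y [ 4.6  4.6  8.3 12.  12. ] x [57.  57.  61.5 65.1 65.1]
side 255 131 y [ 4.6  4.6  8.4 12.1 12.2] x [46.9 46.9 51.1 55.2 55.2]
jaw [ 6.5  8.2 25.5 40.2 41. ] [-21.4 -20.8 -10.6  -0.   -0. ]
195 [[-8.2, -12.1, 137.8], [-8.1, -0.0, 137.6], [-8.4, 12.1, 138.5]]
203 [[14.7, -7.7, 41.6], [14.5, -0.0, 42.2], [14.2, 7.8, 43.2]]
211 [[14.5, -7.1, 27.0], [14.9, -0.0, 26.0], [14.5, 7.1, 27.1]]
219 [[14.1, -6.6, 15.1], [15.0, -0.0, 12.9], [14.2, 6.6, 14.9]]
227 [[14.4, -6.1, 3.4], [14.4, -0.0, 3.4], [14.4, 6.1, 3.3]]
235 [[14.8, -5.7, -7.1], [14.1, -0.0, -5.5], [14.1, 5.7, -5.4]]
243 [[14.3, -5.4, -14.3], [14.6
[... 1035 characters left out ...]
.4, -26.3]), (234, [10.6, -8.9, -26.5]), (240, [10.6, -6.5, -26.6]), (246, [10.6, -4.1, -26.6]), (252, [9.9, -1.7, -25.4]), (258, [10.6, 0.8, -26.6]), (264, [10.6, 3.2, -26.6]), (270, [10.7, 5.6, -26.7]), (276, [10.1, 8.2, -25.6]), (282, [10.8, 10.5, -26.8]), (288, [6.0, 14.0, -18.9]), (294, [11.5, 15.1, -28.0])]
285 [(216, [16.7, -12.8, -48.8]), (222, [-1.4, -14.7, -22.7]), (228, [0.8, -11.7, -25.8]), (234, [1.2, -9.2, -26.4]), (240, [0.8, -6.7, -25.9]), (246, [1.3, -4.2, -26.7]), (252, [1.0, -1.7, -26.2]), (258, [2.0, 0.8, -27.6]), (264, [1.6, 3.3, -27.0]), (270, [1.3, 5.8, -26.5]), (276, [1.1, 8.3, -26.3]), (282, [0.9, 10.8, -26.0]), (288, [-3.5, 14.2, -19.7]), (294, [16.2, 12.2, -48.1])]
```

Call:
apply_moves --deltas '[[[30,-5,10],0],[[55,-9,30],0],[[61,-10.4,50],0],[[61,-10.4,58],0],[[61,-10.4,60],0]]'

```text
time_s: 6.1
position: [548.7, -157.8, 108.3]
eef_rot: [-0.001, 0.62, 0.785, -0.0]
force: [-0.3, -0.3, 0.0]
gripper_width: 25.5
gripper_force: 36.5
```

Call:
apply_moves --deltas '[[[0,0,0],0],[[0,0,0],0],[[0,0,0],0]]'

```text
time_s: 6.4
position: [550.4, -159.5, 110.6]
eef_rot: [0.001, 0.621, 0.784, 0.0]
force: [0.5, 0.2, -1.8]
gripper_width: 25.7
gripper_force: 36.5
```

```bash
cat > chk.py <<'E'
from go import *
c,T,W,R,p=wrist("w4")
ok=c["range_z"]>0;z=W[...,2]
v,u=np.mgrid[:384,:512]
pc=lambda a:np.percentile(a,[1,3,50,97,99]).round(1)
near=ok&(abs(T[...,1])<40)&(T[...,0]<60)&(T[...,0]>-40)
k=near&(z>40)&(z<44.5)
n,l,st,ct=cv2.connectedComponentsWithStats(k.astype(np.uint8))
for i in range(1,n):
    if st[i,4]>100: q=T[l==i];print("endwall?",st[i],"x",pc(q[:,0]),"y",pc(q[:,1]),"z",pc(W[l==i][:,2]))
f=ok&(abs(T[...,1])<9)&(T[...,0]>8)&(T[...,0]<20)&(T[...,2]<40)&(T[...,2]>-20)
print("face x",pc(T[f][:,0]),"foot zmax",pc(T[ok&(abs(T[...,1])<9)&(T[...,0]>8)&(T[...,0]<18)&(T[...,2]<60)][:,2]))
k=near&(z>34)&(z<38)&(abs(T[...,0])<16);print("sides",k.sum(), pc(T[k&(T[...,1]<0)][:,1]) if (k&(T[...,1]<0)).sum()>5 else 0, pc(T[k&(T[...,1]>0)][:,1]) if (k&(T[...,1]>0)).sum()>5 else 0)
go(p[0],p[1],p[2],103.3)
E
python3 chk.py
```

```text
endwall? [ 224  169   63   17 1008] x [20.3 20.6 26.1 31.6 31.7] y [-23.3 -22.4  -1.1  20.5  21.6] z [40.4 40.7 42.1 43.2 43.4]
face x [13.8 13.9 14.5 15.3 15.4] foot zmax [-77.  -76.4 -62.1  31.2  42.7]
sides 627 [-23.9 -23.7 -20.3 -16.1 -16.1] [14.5 14.6 18.8 21.7 21.8]
t 6.45 p [ 550.2 -159.3  110.4] h 103.26 w 25.5 delta [-0.1  0.1 -0.1] dist 0 turn -0.001 F [-0.2 -0.1 -0.4] tilt [ 0.002  -0.0009]
```

View pics/w4.png

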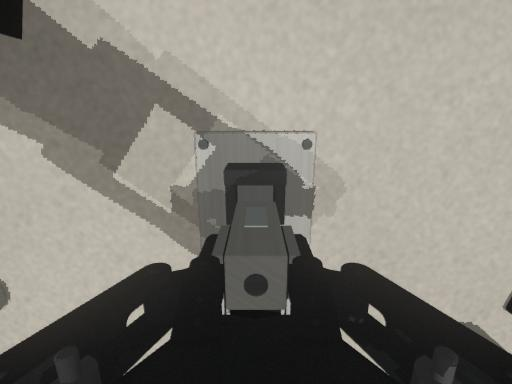

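Call:
apply_moves --deltas '[[[2,-0.5,0],0],[[3.6,-0.9,4],0],[[3.6,-0.9,10],0],[[3.6,-0.9,10],0],[[3.6,-0.9,10],0]]'

```text
time_s: 6.95
position: [547.1, -155.1, 98.7]
eef_rot: [-0.001, 0.621, 0.784, -0.0]
force: [-0.1, 1.7, -1.7]
gripper_width: 25.6
gripper_force: 36.5
```

Call:
apply_moves --deltas '[[[0,0,0],0],[[0,0,0],0],[[0,0,0],0]]'

```text
time_s: 7.25
position: [547.8, -155.4, 99.5]
eef_rot: [0.0, 0.621, 0.784, 0.0]
force: [-0.2, -0.5, -1.0]
gripper_width: 25.7
gripper_force: 36.5
```

```bash
python3 chk.py; python3 chk.py
```

```text
endwall? [ 224  178   67   18 1123] x [15.2 15.4 21.3 26.8 27. ] y [-21.4 -20.7   0.7  22.3  23.4] z [40.4 40.7 42.1 43.3 43.6]
face x [13.8 13.9 14.5 15.3 15.5] foot zmax [-77.1 -76.3 -61.7  39.4  57. ]
sides 548 [-22.1 -22.  -19.1 -15.2 -14.5] [16.  16.1 19.9 23.5 23.6]
t 7.3 p [ 547.7 -155.4   99.5] h 103.29 w 25.7 delta [-0.  0. -0.] dist 0 turn -0.0 F [-0.7  0.4 -1.1] tilt [ 0.0004 -0.0001]
endwall? [ 225  178   66   18 1119] x [15.3 15.4 21.3 26.8 27. ] y [-21.5 -20.3   1.4  22.2  23.3] z [40.6 40.8 42.1 43.3 43.5]
face x [13.8 14.  14.5 15.3 15.4] foot zmax [-77.1 -76.4 -61.8  39.2  57.1]
sides 549 [-22.1 -22.  -19.1 -15.2 -14.5] [16.  16.1 19.9 23.4 23.6]
t 7.35 p [ 547.7 -155.3   99.5] h 103.29 w 25.7 delta [-0.   0.1 -0. ] dist 0 turn -0.0 F [ 0.1 -0.2 -0.9] tilt [ 0.0002 -0.0001]
```

Call:
apply_moves --deltas '[[[-1.4,0.8,0],0],[[-1.4,0.8,0],0],[[-1.4,0.8,0],0],[[-1.4,0.8,0],0],[[-1.4,0.8,0],0]]'

```text
time_s: 7.85
position: [548.7, -156.4, 99.3]
eef_rot: [-0.0, 0.621, 0.784, 0.0]
force: [0.3, 0.5, -0.6]
gripper_width: 25.3
gripper_force: 36.5
```

```bash
python3 chk.py
```

```text
endwall? [ 224  176   66   18 1112] x [16.8 17.  22.7 28.2 28.4] y [-22.1 -21.2   0.3  21.6  22.8] z [40.6 40.9 42.1 43.3 43.5]
face x [13.8 13.9 14.5 15.3 15.4] foot zmax [-77.1 -76.4 -61.9  35.4  49.9]
sides 601 [-22.7 -22.5 -19.4 -15.3 -15.2] [15.2 15.3 19.4 22.9 23.1]
t 7.9 p [ 548.7 -156.4   99.3] h 103.29 w 25.4 delta [ 0.  0. -0.] dist 0 turn -0.0 F [-0.8  0.3 -0.8] tilt [-0.  0.]
```

Gap to the end wall is 2 mm and the cell is laterally centred. Going in.

Call:
apply_moves --deltas '[[[0,0,4],0],[[0,0,9],0],[[0,0,14],0],[[0,0,17],0],[[0,0,17],0]]'

```text
time_s: 8.4
position: [548.0, -156.2, 81.3]
eef_rot: [-0.001, 0.621, 0.784, -0.0]
force: [-0.5, -0.3, -2.2]
gripper_width: 25.8
gripper_force: 36.5
```

Call:
apply_moves --deltas '[[[0,0,2],0],[[0,0,4],0],[[0,0,6],0],[[0,0,8],0],[[0,0,8],0]]'

```text
time_s: 8.9
position: [548.4, -156.4, 74.0]
eef_rot: [-0.0, 0.621, 0.784, -0.0]
force: [-0.2, -0.0, -1.6]
gripper_width: 25.9
gripper_force: 36.5
```

```bash
python3 chk.py
```

```text
endwall? [ 219  186   77   20 1493] x [16.4 16.6 22.6 28.1 28.3] y [-22.  -21.1   0.6  21.8  22.8] z [40.3 40.7 42.1 43.2 43.4]
endwall? [235 207  42   4 103] x [13.8 14.  14.7 15.2 15.3] y [-12.8 -12.3  -0.   11.4  12.2] z [40.1 40.3 42.5 44.4 44.5]
face x [13.8 13.9 14.6 18.8 19.6] foot zmax [-77.1 -76.3 -62.2  27.7  32.4]
sides 527 [-22.4 -22.3 -18.4  -4.8  -1.6] [ 2.3  5.7 19.  23.1 23.2]
t 8.95 p [ 548.5 -156.4   74.1] h 103.29 w 25.6 delta [ 0.  -0.1  0.1] dist 0 turn -0.0 F [-0.1  1.2 -0.9] tilt [-0.0005  0.0002]
```

Call:
apply_moves --deltas '[[[0,0,1],0],[[0,0,2],0],[[0,0,3],0],[[0,0,3.5],0],[[0,0,3.5],0]]'

```text
time_s: 9.45
position: [548.6, -156.4, 70.7]
eef_rot: [-0.0, 0.621, 0.784, -0.0]
force: [0.2, 0.2, -1.4]
gripper_width: 25.7
gripper_force: 36.5
```

Call:
apply_moves --deltas '[[[0,0,0.5],0],[[0,0,1],0],[[0,0,1],0],[[0,0,1],0]]'

```text
time_s: 9.85
position: [548.8, -156.5, 69.9]
eef_rot: [0.0, 0.621, 0.784, 0.0]
force: [-0.2, -0.6, -0.8]
gripper_width: 25.5
gripper_force: 36.5
```

Call:
apply_moves --deltas '[[[0,0,0.5],0],[[0,0,0.5],0],[[0,0,0.5],0]]'

```text
time_s: 10.15
position: [548.8, -156.5, 69.9]
eef_rot: [0.0, 0.62, 0.784, -0.0]
force: [-2.6, 0.7, 4.9]
gripper_width: 25.8
gripper_force: 37.3
```

Call:
apply_moves --deltas '[[[0,0,0.5],0],[[0,0,0.5],0],[[0,0,0.5],0]]'

```text
time_s: 10.45
position: [548.8, -156.6, 69.9]
eef_rot: [-0.0, 0.62, 0.784, -0.0]
force: [-2.6, 1.3, 6.7]
gripper_width: 25.6
gripper_force: 37.8
```

Call:
apply_moves --deltas '[[[0,0,-0.4],0],[[0,0,-0.4],0],[[0,0,-0.4],0],[[0,0,-0.4],0],[[0,0,-0.4],0]]' --hand 50

```text
time_s: 10.95
position: [548.5, -156.4, 68.9]
eef_rot: [-0.0, 0.621, 0.784, -0.0]
force: [-0.4, -0.7, 0.4]
gripper_width: 50.1
gripper_force: 0.0
```

Call:
apply_moves --deltas '[[[0,0,-10],0],[[0,0,-40],0],[[0,0,-80],0],[[-30,0,-100],0],[[-70,0,-100],0]]'

```text
time_s: 11.45
position: [567.9, -225.2, 175.3]
eef_rot: [0.005, 0.619, 0.785, 0.001]
force: [0.7, -0.1, -0.1]
gripper_width: 50.1
gripper_force: 0.0
```

Call:
apply_moves --deltas '[[[-20,0,0],0],[[-20,0,0],0],[[-20,0,0],0],[[-20,0,0],0]]'

```text
time_s: 11.85
position: [568.5, -242.5, 168.1]
eef_rot: [-0.002, 0.62, 0.784, 0.0]
force: [-0.6, 1.0, -0.0]
gripper_width: 50.1
gripper_force: 0.0
```

Run:
```python
from go import *
c,T,W,R,p=wrist("w5")
ok=c["range_z"]>0;z=W[...,2]
def f(name,k):
    n,l,st,ct=cv2.connectedComponentsWithStats(k.astype(np.uint8))
    for i in range(1,n):
        if st[i,4]>100: q=W[l==i];r=cv2.minAreaRect(T[l==i][:,:2].astype(np.float32));print(name,st[i],[np.round(x,1) for x in r],"z",np.median(q[:,2]).round(1))
f("top",ok&(z>88)&(z<104)&(np.hypot(W[...,0]-550,W[...,1]+154)<40))
f("endwall",ok&(z>40)&(z<44)&(np.hypot(W[...,0]-550,W[...,1]+154)<50))
c2=robot.camera("top");W2=cloud(c2);z2=W2[...,2]
k=(z2>60)&(z2<100)&(np.hypot(W2[...,0]-572.8,W2[...,1]+250.7)<35);print(k.sum(),cv2.minAreaRect(W2[k][:,:2].astype(np.float32)))
k=(z2>88)&(z2<104)&(np.hypot(W2[...,0]-550,W2[...,1]+154)<40);print(k.sum(),cv2.minAreaRect(W2[k][:,:2].astype(np.float32)))
go(572.8,-250.7,120,185.8)
```

```text
top [ 238   64   39   42 1598] [array([89.2,  0.6]), array([26.2, 26.1]), np.float64(0.1)] z 96.1
endwall [230  58  55  16 465] [array([110. ,   0.9]), array([12. , 46.1]), np.float64(0.1)] z 42.0
164 ((572.6134033203125, -250.3739471435547), (41.61538314819336, 14.97770881652832), 5.9003400802612305)
161 ((549.9849243164062, -155.88262939453125), (25.52393341064453, 26.309112548828125), 13.753533363342285)
t 11.95 p [ 568.8 -242.5  168.4] h 103.36 w 50.2 delta [-9.   2.1 48.4] dist 49 turn -1.439 F [-0.4  0.8  0.2] tilt [-0.0016  0.0014]
```

View pics/w5.png

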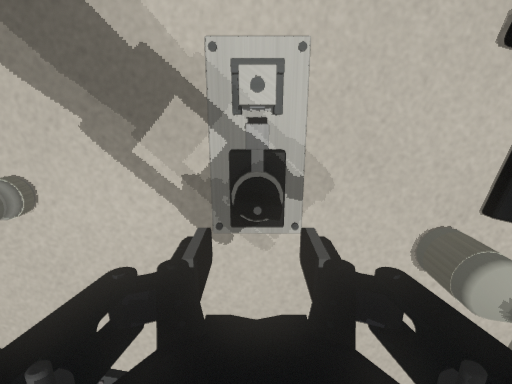

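Wrist view: the cell is in the nest at (258,84), upright, square and with its top at z = 96.1, so it's home. The knob is at (257,200). I'll go to the knob with the heading that leaves the most clockwise travel.

Call:
apply_moves --deltas '[[[-4,1,0],-0.145],[[-8.9,1.3,0],-0.29],[[-8.9,1.3,0],-0.435],[[-8.9,1.3,0],-0.58],[[-8.9,1.3,0],-0.72]]' --hand 45

```text
time_s: 12.45
position: [572.5, -251.3, 168.9]
eef_rot: [-0.0, 0.301, 0.954, 0.0]
force: [-0.1, -0.1, -0.3]
gripper_width: 44.9
gripper_force: 0.0
```

Call:
apply_moves --deltas '[[[0,0,5],-0.145],[[0,0,10],-0.29],[[0,0,20],-0.435],[[0,0,30],-0.58],[[0,0,35],-0.719]]'

```text
time_s: 12.95
position: [571.9, -250.9, 132.8]
eef_rot: [-0.001, -0.054, 0.999, 0.001]
force: [0.4, -0.8, 0.5]
gripper_width: 45.3
gripper_force: 0.0
```

Call:
apply_moves --deltas '[[[0,0,5],0],[[0,0,5],0],[[0,0,5],0],[[0,0,5],0]]'

```text
time_s: 13.35
position: [573.0, -252.4, 129.7]
eef_rot: [0.0, -0.05, 0.999, -0.0]
force: [0.9, -0.3, -0.2]
gripper_width: 45.0
gripper_force: 0.0
```

Run:
```python
from go import *
c,T,W,R,p=wrist()
ok=c["range_z"]>0;z=W[...,2]
k=ok&(z>68)&(z<80)&(np.hypot(W[...,0]-572,W[...,1]+251)<30)&(T[...,2]>10)
print(k.sum(),np.median(z[k]) if k.any() else 0,cv2.minAreaRect(T[k][:,:2].astype(np.float32)) if k.any() else 0)
s=robot.state();print(s["joints"].round(3),s["wrist_torque"].round(3))
go(572.1,-250.9,69.5,185.8)
```

```text
1097 73.88711004237315 ((1.9065074920654297, 2.1806302070617676), (41.981956481933594, 13.925597190856934), 1.4001411199569702)
[-0.527  0.342  1.698 -0.     1.1   -2.197] [-0.023 -0.041  0.013]
t 13.4 p [ 573.1 -252.6  129.8] h -174.3 w 45.0 delta [ 0.8  1.8 60.3] dist 60 turn -0.002 F [0.1 0.6 0.2] tilt [ 0.0009 -0.0005]
```

Call:
apply_moves --deltas '[[[1.6,2,15],0.01],[[1.6,2,30],0.01],[[1.6,2,45],0.01],[[1.6,2,55],0.01],[[1.6,2,60],0.01]]'

```text
time_s: 13.9
position: [569.5, -249.8, 66.5]
eef_rot: [-0.002, -0.045, 0.999, 0.001]
force: [0.0, 0.9, 0.4]
gripper_width: 44.5
gripper_force: 0.0
```

Call:
apply_moves --deltas '[[[0,0,0],0],[[0,0,0],0],[[0,0,0],0],[[0,0,0],0],[[0,0,0],0]]' --hand 5 --force 40

```text
time_s: 14.4
position: [571.2, -250.3, 69.6]
eef_rot: [0.0, -0.045, 0.999, 0.0]
force: [1.0, 2.2, 0.3]
gripper_width: 13.2
gripper_force: 41.3
```

```bash
cat > st.py <<'E'
from go import *
s=robot.state();print("tq",s["wrist_torque"].round(3),"j6",s["joints"][5].round(3),"gw",s["gripper_width"].round(1),s["gripper_force"].round(1))
go(*s["position"],185.8)
E
python3 st.py
```

```text
Traceback (most recent call last):
  File "st.py", line 2, in <module>
    s=robot.state();print("tq",s["wrist_torque"].round(3),"j6",s["joints"][5].round(3),"gw",s["gripper_width"].round(1),s["gripper_force"].round(1))
                                                                                            ^^^^^^^^^^^^^^^^^^^^^^^^
AttributeError: 'float' object has no attribute 'round'
```

```bash
sed -i 's/s\["gripper_width"\].round(1),s\["gripper_force"\].round(1)/round(s["gripper_width"],1),round(s["gripper_force"],1)/' st.py; python3 st.py
```

```text
tq [ 0.341 -0.005 -0.091] j6 -2.187 gw 13.2 41.3
t 14.4 p [ 571.2 -250.3   69.6] h -174.84 w 13.2 delta [0. 0. 0.] dist 0 turn -0.011 F [1.  2.2 0.3] tilt [0.0007 0.0003]
```

Call:
apply_moves --deltas '[[[0,0,0],0.05],[[0,0,0],0.1],[[0,0,0],0.15]]'

```text
time_s: 14.7
position: [571.2, -250.3, 69.7]
eef_rot: [0.0, 0.03, 1.0, 0.0]
force: [0.6, 2.3, -0.4]
gripper_width: 13.1
gripper_force: 41.3
```

```bash
python3 st.py
```

```text
tq [0.327 0.018 0.182] j6 -2.036 gw 13.1 41.3
t 14.7 p [ 571.2 -250.3   69.7] h 176.52 w 13.1 delta [0. 0. 0.] dist 0 turn -0.162 F [ 0.6  2.3 -0.4] tilt [0.0004 0.0001]
```

Call:
apply_moves --deltas '[[[0,0,0],0],[[0,0,0],0],[[0,0,0],0]]'

```text
time_s: 15.0
position: [571.2, -250.3, 69.6]
eef_rot: [0.0, 0.029, 1.0, 0.0]
force: [0.2, 3.7, 2.6]
gripper_width: 13.3
gripper_force: 41.6
```

```bash
python3 st.py
```

```text
tq [0.558 0.035 0.111] j6 -2.038 gw 13.3 41.6
t 15.0 p [ 571.2 -250.3   69.6] h 176.62 w 13.3 delta [0. 0. 0.] dist 0 turn -0.16 F [0.2 3.7 2.6] tilt [0.0005 0.0004]
```

Call:
apply_moves --deltas '[[[0,0,0],0.05],[[0,0,0],0.1],[[0,0,0],0.15]]'

```text
time_s: 15.3
position: [571.1, -250.3, 69.6]
eef_rot: [0.0, 0.105, 0.994, 0.0]
force: [-0.7, 4.3, 2.7]
gripper_width: 13.3
gripper_force: 41.6
```

```bash
python3 st.py
```

```text
tq [0.583 0.074 0.195] j6 -1.886 gw 13.3 41.6
t 15.3 p [ 571.1 -250.3   69.6] h 167.92 w 13.3 delta [0. 0. 0.] dist 0 turn -0.312 F [-0.7  4.3  2.7] tilt [0.0003 0.0004]
```

Call:
apply_moves --deltas '[[[0,0,0],0],[[0,0,0],0],[[0,0,0],0]]'

```text
time_s: 15.6
position: [571.1, -250.4, 69.6]
eef_rot: [0.0, 0.104, 0.995, 0.0]
force: [0.4, 3.8, 4.2]
gripper_width: 13.1
gripper_force: 41.9
```

```bash
python3 st.py
```

```text
tq [0.769 0.02  0.096] j6 -1.888 gw 13.1 41.9
t 15.6 p [ 571.1 -250.4   69.6] h 168.02 w 13.1 delta [0. 0. 0.] dist 0 turn -0.31 F [0.4 3.8 4.2] tilt [0.0004 0.0004]
```

Call:
apply_moves --deltas '[[[0,0,0],0.04],[[0,0,0],0.08],[[0,0,0],0.12]]'

```text
time_s: 15.9
position: [571.1, -250.3, 69.6]
eef_rot: [0.0, 0.164, 0.986, 0.0]
force: [-0.3, 4.7, 4.3]
gripper_width: 13.0
gripper_force: 41.9
```

```bash
python3 st.py
```

```text
tq [0.806 0.038 0.168] j6 -1.767 gw 13.0 41.9
t 15.9 p [ 571.1 -250.3   69.6] h 161.07 w 13.0 delta [0. 0. 0.] dist 0 turn -0.432 F [-0.3  4.7  4.3] tilt [0.0003 0.0004]
```

Call:
apply_moves --deltas '[[[0,0,0],0.04],[[0,0,0],0.08],[[0,0,0],0.12]]'

```text
time_s: 16.2
position: [571.1, -250.3, 69.6]
eef_rot: [0.0, 0.223, 0.975, 0.0]
force: [-1.6, 5.0, 4.3]
gripper_width: 13.4
gripper_force: 41.9
```

```bash
python3 st.py
```

```text
tq [0.781 0.085 0.136] j6 -1.647 gw 13.4 41.9
t 16.2 p [ 571.1 -250.3   69.6] h 154.19 w 13.4 delta [0. 0. 0.] dist 0 turn -0.552 F [-1.6  5.   4.3] tilt [0.0003 0.0005]
```

Call:
apply_moves --deltas '[[[0,0,0],0.05],[[0,0,0],0.1]]'

```text
time_s: 16.4
position: [571.1, -250.3, 69.6]
eef_rot: [0.0, 0.272, 0.962, 0.0]
force: [-0.2, 5.2, 4.9]
gripper_width: 13.3
gripper_force: 41.9
```

```bash
python3 st.py|head -1
```

```text
tq [0.788 0.095 0.193] j6 -1.546 gw 13.3 41.9
```

Call:
apply_moves --deltas '[[[0,0,0],0.05],[[0,0,0],0.1]]'

```text
time_s: 16.6
position: [571.1, -250.3, 69.6]
eef_rot: [0.0, 0.32, 0.948, 0.0]
force: [-0.6, 4.4, 5.0]
gripper_width: 12.9
gripper_force: 41.9
```

```bash
python3 st.py|head -1
```

```text
tq [0.854 0.056 0.196] j6 -1.446 gw 12.9 41.9
```

Call:
apply_moves --deltas '[[[0,0,0],0.05],[[0,0,0],0.1]]'

```text
time_s: 16.8
position: [571.1, -250.2, 69.6]
eef_rot: [0.0, 0.367, 0.93, 0.0]
force: [-0.5, 4.1, 4.8]
gripper_width: 13.2
gripper_force: 41.9
```

```bash
python3 st.py|head -1
```

```text
tq [0.791 0.078 0.151] j6 -1.346 gw 13.2 41.9
```

Call:
apply_moves --deltas '[[[0,0,0],0.05],[[0,0,0],0.1]]'

```text
time_s: 17.0
position: [571.1, -250.2, 69.6]
eef_rot: [-0.0, 0.413, 0.911, 0.0]
force: [0.1, 4.5, 4.7]
gripper_width: 13.4
gripper_force: 41.9
```

```bash
python3 st.py|head -1
```

```text
tq [0.914 0.135 0.178] j6 -1.246 gw 13.4 41.9
```

Call:
apply_moves --deltas '[[[0,0,0],0.05],[[0,0,0],0.1]]'

```text
time_s: 17.2
position: [571.1, -250.2, 69.6]
eef_rot: [-0.0, 0.458, 0.889, 0.0]
force: [0.8, 5.7, 4.9]
gripper_width: 13.4
gripper_force: 41.9
```

```bash
python3 st.py|head -1
```

```text
tq [0.862 0.1   0.17 ] j6 -1.146 gw 13.4 41.9
```

Call:
apply_moves --deltas '[[[0,0,0],0.05],[[0,0,0],0.1]]'

```text
time_s: 17.4
position: [571.1, -250.2, 69.6]
eef_rot: [-0.0, 0.502, 0.865, 0.0]
force: [-0.6, 5.0, 4.5]
gripper_width: 13.2
gripper_force: 41.9
```

```bash
python3 st.py|head -1
```

```text
tq [0.89  0.09  0.177] j6 -1.046 gw 13.2 41.9
```

Call:
apply_moves --deltas '[[[0,0,0],0.05],[[0,0,0],0.1]]'

```text
time_s: 17.6
position: [571.1, -250.2, 69.6]
eef_rot: [-0.0, 0.544, 0.839, 0.0]
force: [-0.2, 4.7, 4.1]
gripper_width: 13.2
gripper_force: 41.9
```

```bash
python3 st.py|head -1
```

```text
tq [0.908 0.148 0.216] j6 -0.946 gw 13.2 41.9
```

Call:
apply_moves --deltas '[[[0,0,0],0.05],[[0,0,0],0.1]]'

```text
time_s: 17.8
position: [571.1, -250.2, 69.6]
eef_rot: [-0.0, 0.585, 0.811, 0.0]
force: [-0.1, 5.9, 5.3]
gripper_width: 13.0
gripper_force: 41.9
```

```bash
python3 st.py|head -1
```

```text
tq [0.896 0.081 0.235] j6 -0.846 gw 13.0 41.9
```

Call:
apply_moves --deltas '[[[0,0,0],0.05]]'

```text
time_s: 17.9
position: [571.1, -250.1, 69.6]
eef_rot: [-0.0, 0.606, 0.796, 0.0]
force: [0.7, 4.7, 4.9]
gripper_width: 13.1
gripper_force: 41.9
```

```bash
python3 st.py|head -1
```

```text
tq [0.864 0.12  0.178] j6 -0.796 gw 13.1 41.9
```

Call:
apply_moves --deltas '[[[0,0,0],0.05]]'

```text
time_s: 18.0
position: [571.2, -250.2, 69.6]
eef_rot: [-0.0, 0.625, 0.78, 0.0]
force: [0.2, 5.4, 5.2]
gripper_width: 12.9
gripper_force: 41.9
```

```bash
python3 st.py|head -1
```

```text
tq [0.879 0.125 0.205] j6 -0.746 gw 12.9 41.9
```

Call:
apply_moves --deltas '[[[0,0,0],0.05]]'

```text
time_s: 18.1
position: [571.2, -250.1, 69.6]
eef_rot: [-0.0, 0.645, 0.765, 0.0]
force: [0.2, 4.8, 4.8]
gripper_width: 13.0
gripper_force: 41.9
```

```bash
python3 st.py|head -1
```

```text
tq [0.882 0.118 0.228] j6 -0.696 gw 13.0 41.9
```

Call:
apply_moves --deltas '[[[0,0,0],0.05]]'

```text
time_s: 18.2
position: [571.2, -250.1, 69.6]
eef_rot: [-0.0, 0.663, 0.748, 0.0]
force: [0.7, 4.7, 4.5]
gripper_width: 13.6
gripper_force: 41.9
```

```bash
python3 st.py|head -1
```

```text
tq [0.891 0.119 0.202] j6 -0.646 gw 13.6 41.9
```

Call:
apply_moves --deltas '[[[0,0,0],0.05]]'

```text
time_s: 18.3
position: [571.2, -250.1, 69.6]
eef_rot: [-0.0, 0.682, 0.731, 0.0]
force: [0.6, 4.8, 4.9]
gripper_width: 13.0
gripper_force: 41.9
```

```bash
python3 st.py|head -1
```

```text
tq [0.899 0.046 0.224] j6 -0.596 gw 13.0 41.9
```

Call:
apply_moves --deltas '[[[0,0,0],0.05]]'

```text
time_s: 18.4
position: [571.2, -250.1, 69.6]
eef_rot: [-0.0, 0.7, 0.714, 0.0]
force: [0.5, 4.4, 4.4]
gripper_width: 13.2
gripper_force: 41.9
```

```bash
python3 st.py|head -1
```

```text
tq [0.953 0.075 0.147] j6 -0.546 gw 13.2 41.9
```

Call:
apply_moves --deltas '[[[0,0,0],0.05]]'

```text
time_s: 18.5
position: [571.2, -250.1, 69.6]
eef_rot: [-0.0, 0.718, 0.696, 0.0]
force: [1.2, 5.1, 4.8]
gripper_width: 13.0
gripper_force: 41.9
```

```bash
python3 st.py|head -1
```

```text
tq [0.972 0.088 0.161] j6 -0.496 gw 13.0 41.9
```

Call:
apply_moves --deltas '[[[0,0,0],0.05]]'

```text
time_s: 18.6
position: [571.2, -250.1, 69.6]
eef_rot: [-0.0, 0.735, 0.678, 0.0]
force: [0.7, 5.7, 4.8]
gripper_width: 13.1
gripper_force: 41.9
```

```bash
python3 st.py|head -1
```

```text
tq [0.931 0.12  0.157] j6 -0.446 gw 13.1 41.9
```

```bash
cat > gap.py <<'E'
from go import *
c,T,W,R,p=wrist("w6")
ok=c["range_z"]>0;z=W[...,2]
ex=np.array([np.cos(.232),np.sin(.232)]);ey=np.array([-ex[1],ex[0]])
H=np.stack([(W[...,:2]-[550,-154])@ex,(W[...,:2]-[550,-154])@ey],-1)
near=ok&(np.hypot(H[...,0],H[...,1])<55)&(T[...,2]<200)
pc=lambda a:np.percentile(a,[1,50,99]).round(1) if len(a) else 0
for n,a,b in(("celltop",90,103),("endwall",40.5,44)):
    k=near&(z>a)&(z<b);k&=(H[...,1]>8) if n=="endwall" else True
    print(n,k.sum(),pc(H[k][:,0]),pc(H[k][:,1]),pc(z[k]))
k=near&(z>30)&(z<36.5)&(abs(H[...,0])<9)&(H[...,1]<-8);print("jaw/pad y",k.sum(),pc(H[k][:,1]))
s=robot.state();print(s["wrist_torque"].round(3))
E
python3 gap.py
```

```text
celltop 6519 [-14.3  -2.3  11.1] [-11.9  -0.8  12.6] [91.  96.1 98.1]
endwall 599 [ 9.4 15.3 21.2] [14.1 19.8 25.8] [40.6 42.  43.5]
jaw/pad y 2098 [-54.2 -30.1 -12.3]
[0.922 0.092 0.08 ]
```

View pics/w6.png

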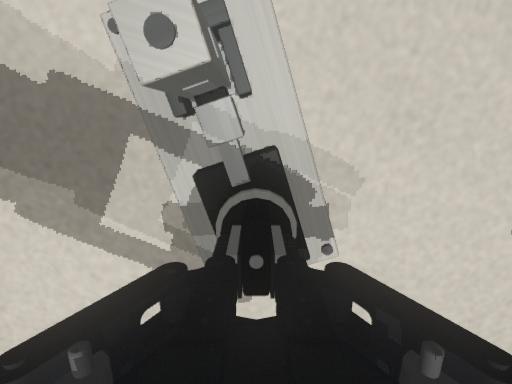

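The cell (155,40) is touched by the jaw pad at about (205,100), with roughly 1 mm left to the end wall. The pin at (257,262) is still flush, so I'll keep going in fine steps.

Call:
apply_moves --deltas '[[[0,0,0],0.05]]'

```text
time_s: 18.75
position: [571.2, -250.1, 69.6]
eef_rot: [-0.0, 0.751, 0.66, 0.0]
force: [0.0, 5.2, 4.4]
gripper_width: 13.2
gripper_force: 42.0
```

```bash
python3 st.py|head -1
```

```text
tq [0.998 0.094 0.257] j6 -0.397 gw 13.2 42.0
```

Call:
apply_moves --deltas '[[[0,0,0],0.05]]'

```text
time_s: 18.85
position: [571.2, -250.0, 69.7]
eef_rot: [-0.0, 0.768, 0.641, 0.0]
force: [0.6, 5.4, 4.5]
gripper_width: 13.2
gripper_force: 41.9
```

```bash
python3 st.py|head -1
```

```text
tq [0.977 0.021 0.251] j6 -0.346 gw 13.2 41.9
```

Call:
apply_moves --deltas '[[[0,0,0],0.05]]'

```text
time_s: 18.95
position: [571.2, -250.1, 69.6]
eef_rot: [-0.0, 0.784, 0.621, 0.0]
force: [0.3, 5.6, 4.4]
gripper_width: 13.1
gripper_force: 42.0
```

```bash
python3 st.py|head -1
```

```text
tq [0.892 0.053 0.094] j6 -0.296 gw 13.1 42.0
```

```bash
cat >> gap.py <<'E'
K=c["K"];he=c["hand_eye"]
v,u=np.mgrid[:384,:512]
pin=ok&(np.hypot(u-257,v-262)<6);bar=ok&(abs(u-257)<9)&(v>236)&(v<252)
bar2=ok&(abs(u-257)<9)&(v>274)&(v<286)
for n,k in(("pin",pin),("bar",bar),("bar2",bar2)): print(n,k.sum(),np.median(T[k][:,2]).round(2),np.mean(T[k][:,2]).round(2),np.median(c["color"][k],axis=0))
E
python3 gap.py
```

```text
celltop 7264 [-14.2  -0.9  11.2] [-11.8   0.8  13.6] [90.8 96.1 98. ]
endwall 692 [ 7.7 15.  21.3] [12.9 20.3 25.8] [40.7 42.  43.6]
jaw/pad y 2090 [-54.2 -30.  -12. ]
[0.893 0.029 0.192]
pin 109 -6.3 -6.31 [89. 89. 87.]
bar 253 -4.58 -4.54 [22. 22. 22.]
bar2 187 -4.53 -4.56 [25. 25. 24.]
```

```bash
cat > pin.py <<'E'
from go import *
from scipy.spatial.transform import Rotation
for i in range(3):
    c,T,W,R,p=wrist("w7");ok=c["range_z"]>0
    v,u=np.mgrid[:384,:512];g=c["color"].mean(2)
    k=((g>55)&(np.hypot(u-257,v-262)<14)).astype(np.uint8)
    n,l,st,ct=cv2.connectedComponentsWithStats(k);i=1+np.argmax(st[1:,4]);pk=(l==i)&ok
    er=cv2.erode(pk.astype(np.uint8),np.ones((3,3)))>0
    bar=ok&(abs(u-257)<8)&(((v>236)&(v<250))|((v>276)&(v<286)))
    print("pin px",ct[i].round(2),st[i],"z pin-bar %.2f"%(np.mean(T[bar][:,2])-np.mean(T[er][:,2])),"tq",robot.state()["wrist_torque"].round(3))
E
python3 pin.py
```

```text
pin px [255.62 261.7 ] [249 255  14  14 164] z pin-bar 1.72 tq [1.004 0.163 0.172]
pin px [255.69 261.71] [249 255  14  14 166] z pin-bar 1.67 tq [0.931 0.119 0.144]
pin px [255.69 261.71] [249 255  14  14 166] z pin-bar 1.74 tq [0.921 0.119 0.119]
```

Run:
```python
from go import *
c,T,W,R,p=wrist();K=c["K"];he=c["hand_eye"]
v,u=np.mgrid[:384,:512]
top=(c["range_z"]>0)&(T[...,2]>-8.5)&(T[...,2]<-1.5)&(abs(u-256)<8)&(v>190)&(v<330)
rows=np.where(top.sum(1)>10)[0];print(rows.min(),rows.max(),[ (r,T[r,251:260,2].mean().round(1)) for r in range(rows.min()-3,rows.max()+4,3)])
def cast(uu,vv,zp):
    d=he[:3,:3]@[(uu-K[0,2])/K[0,0],(vv-K[1,2])/K[1,1],1];o=he[:3,3];return (o+d*(zp-o[2])/d[2]).round(2)
zb=np.median(T[top][:,2]);print("zb",zb)
a=cast(256,rows.min()-.5,zb);b=cast(256,rows.max()+.5,zb);print("ends",a,b,"mid",(a+b)/2,"len",(a-b)[0])
for r in(0,1,2,3,4):print(r,cast(255.7,261.7,zb-r))
w5=cv2.imread("pics/w5.png",0);print(w5[195:222,246:270])
```

```text
220 295 [(217, np.float64(1.4)), (220, np.float64(-2.6)), (223, np.float64(-4.4)), (226, np.float64(-4.2)), (229, np.float64(-4.7)), (232, np.float64(-4.5)), (235, np.float64(-4.5)), (238, np.float64(-4.4)), (241, np.float64(-4.6)), (244, np.float64(-4.7)), (247, np.float64(-4.5)), (250, np.float64(-4.4)), (253, np.float64(-4.5)), (256, np.float64(-5.4)), (259, np.float64(-6.4)), (262, np.float64(-5.9)), (265, np.float64(-6.1)), (268, np.float64(-6.1)), (271, np.float64(-4.8)), (274, np.float64(-4.7)), (277, np.float64(-4.6)), (280, np.float64(-4.5)), (283, np.float64(-4.4)), (286, np.float64(-4.5)), (289, np.float64(-4.5)), (292, np.float64(-18.0)), (295, np.float64(-31.0)), (298, np.float64(69.2))]
zb -4.613388773300933
ends [21.57  0.11 -4.61] [-20.28   0.12  -4.61] mid [ 0.645  0.115 -4.61 ] len 41.85
0 [-0.78 -0.03 -4.61]
1 [-0.19 -0.03 -5.61]
2 [ 0.39 -0.03 -6.61]
3 [ 0.98 -0.03 -7.61]
4 [ 1.56 -0.03 -8.61]
[[27 26 27 25 26 26 25 26 29 25 26 28 25 26 26 24 27 29 28 28 28 28 29 30]
 [27 26 26 26 26 25 26 28 27 27 28 26 28 25 26 28 28 27 27 28 28 30 27 28]
 [28 27 26 28 27 26 25 
[... 1152 characters left out ...]
33 32 31 32 31 33 32 33]
 [30 28 28 29 30 30 30 30 47 72 76 80 77 76 53 34 32 32 30 32 32 31 32 33]
 [30 30 29 30 31 31 31 31 31 37 59 74 62 51 34 31 31 32 30 30 32 33 32 33]
 [30 31 31 31 30 28 30 30 32 30 32 28 33 32 30 32 30 31 30 33 33 32 31 32]
 [32 30 31 30 30 31 31 29 32 32 30 31 32 30 33 32 32 32 31 34 33 31 34 33]
 [46 33 31 33 29 30 31 31 30 33 32 32 32 32 33 30 32 31 33 31 35 34 35 33]
 [71 57 54 47 35 30 32 30 31 33 32 30 32 33 31 32 33 33 37 50 56 51 41 33]
 [51 80 86 79 60 51 44 35 34 36 35 38 37 39 39 39 40 50 65 85 90 85 64 44]
 [33 32 64 80 83 84 71 50 51 51 55 66 66 64 58 59 58 81 82 65 83 53 44 43]
 [32 33 33 33 33 40 41 52 67 68 80 83 84 72 57 55 44 44 45 44 43 44 45 42]]
```

Call:
apply_moves --deltas '[[[0,0,0],0.03]]'

```text
time_s: 19.3
position: [571.2, -250.1, 69.7]
eef_rot: [-0.0, 0.792, 0.61, 0.0]
force: [1.1, 5.7, 4.5]
gripper_width: 13.1
gripper_force: 41.9
```

```bash
python3 st.py|head -1; python3 pin.py
```

```text
tq [1.052 0.048 0.116] j6 -0.267 gw 13.1 41.9
pin px [255.68 261.8 ] [249 255  14  15 168] z pin-bar 1.91 tq [0.993 0.002 0.119]
pin px [255.67 261.84] [249 255  14  15 169] z pin-bar 1.87 tq [1.009 0.044 0.06 ]
pin px [255.7  261.92] [249 255  14  15 170] z pin-bar 1.80 tq [0.963 0.093 0.089]
```

Call:
apply_moves --deltas '[[[0,0,0],0.02]]'

```text
time_s: 19.55
position: [571.2, -250.1, 69.7]
eef_rot: [-0.0, 0.798, 0.602, 0.0]
force: [-0.3, 5.9, 5.2]
gripper_width: 12.8
gripper_force: 41.9
```

```bash
python3 st.py|head -1; python3 pin.py
```

```text
tq [1.04  0.16  0.157] j6 -0.248 gw 12.8 41.9
pin px [255.71 261.96] [249 255  14  15 171] z pin-bar 1.93 tq [0.869 0.105 0.088]
pin px [255.75 261.98] [249 255  14  15 171] z pin-bar 1.97 tq [0.987 0.12  0.047]
pin px [255.74 261.94] [249 255  14  15 172] z pin-bar 2.12 tq [0.94  0.036 0.064]
```

Call:
apply_moves --deltas '[[[0,0,0],0.02]]'

```text
time_s: 19.8
position: [571.2, -250.1, 69.7]
eef_rot: [-0.0, 0.805, 0.594, 0.001]
force: [0.2, 5.1, 5.3]
gripper_width: 13.0
gripper_force: 42.0
```

```bash
python3 st.py|head -1; python3 pin.py
```

```text
tq [0.944 0.022 0.16 ] j6 -0.227 gw 13.0 42.0
pin px [255.71 262.05] [249 255  14  15 173] z pin-bar 2.07 tq [0.947 0.11  0.154]
pin px [255.71 262.05] [249 255  14  15 173] z pin-bar 2.12 tq [0.923 0.055 0.028]
pin px [255.74 262.02] [249 255  14  15 174] z pin-bar 2.23 tq [1.036 0.043 0.06 ]
```

Pin is about 2.1 mm proud, so that's one click. Releasing and verifying.

Call:
apply_moves --deltas '[[[0,0,0],0],[[0,0,0],0],[[0,0,0],0],[[0,0,0],0]]' --hand 45

```text
time_s: 20.35
position: [570.7, -251.1, 69.0]
eef_rot: [0.0, 0.805, 0.594, -0.0]
force: [-0.2, -0.1, 0.6]
gripper_width: 44.8
gripper_force: 0.0
```

Call:
apply_moves --deltas '[[[0,0,-10],0],[[0,0,-30],0],[[0,0,-55],0],[[-25,0,-60],0],[[-50,0,-60],0]]'

```text
time_s: 20.85
position: [557.8, -299.4, 132.5]
eef_rot: [0.003, 0.804, 0.595, 0.001]
force: [0.2, 1.0, -0.2]
gripper_width: 45.0
gripper_force: 0.0
```

Call:
apply_moves --deltas '[[[0,0,0],0],[[0,0,0],0],[[0,0,0],0],[[0,0,0],0]]'

```text
time_s: 21.25
position: [556.2, -297.4, 128.9]
eef_rot: [-0.0, 0.804, 0.594, -0.0]
force: [-0.5, -0.3, -0.2]
gripper_width: 44.9
gripper_force: 0.0
```

Run:
```python
from go import *
dz=[]
for i in range(4):
    c,T,W,R,p=wrist("w8");ok=c["range_z"]>0;z=W[...,2]
    near=ok&(np.hypot(W[...,0]-572,W[...,1]+250.5)<25)&(z>71)&(z<82)
    g=c["color"].mean(2);pk=near&(g>55)&(np.hypot(W[...,0]-572,W[...,1]+250.5)<9)
    er=cv2.erode(pk.astype(np.uint8),np.ones((3,3)))>0
    ring=near&(g<40)&~(cv2.dilate(pk.astype(np.uint8),np.ones((5,5)))>0)
    dz.append(z[er].mean()-z[ring].mean())
print(pk.sum(),er.sum(),ring.sum(),np.round(dz,2),z[ring].mean())
k=ok&(z>90)&(z<101)&(np.hypot(W[...,0]-549,W[...,1]+154)<40);n,l,st,ct=cv2.connectedComponentsWithStats(k.astype(np.uint8));i=1+np.argmax(st[1:,4])
print("cell",st[i],cv2.minAreaRect(W[l==i][:,:2].astype(np.float32)),np.median(z[l==i]))
k=ok&(z>40.5)&(z<44)&(np.hypot(W[...,0]-545,W[...,1]+134)<35);print("endwall",k.sum(),cv2.minAreaRect(W[k][:,:2].astype(np.float32)))
c2=robot.camera("top");W2=cloud(c2);z2=W2[...,2];v,u=np.mgrid[:384,:512]
k=(z2>35)&(z2<80)&(abs(u-209)<30)&(abs(v-184)<20)
n,l,st,ct=cv2.connectedComponentsWithStats(k.astype(np.uint8))
for i in range(1,n):
    if st[i,4]>40:print("tray",W2[l==i].mean(0).round(1))
s=robot.state();print(s["time_s"],s["force"].round(1))
save("fin",np.hstack([c["color"],robot.camera("scene")["color"][160:320,70:370].repeat(2,0).repeat(2,1)[:384 - 0][:, :288] if 0 else c["color"][:, :10]]))
```

```text
215 124 521 [1.34 1.48 1.42 1.54] 73.82740872660833
cell [139   0  42  19 437] ((545.4671020507812, -166.38131713867188), (7.349301338195801, 19.670148849487305), 77.94196319580078) 95.26070703854258
endwall 113 ((538.5485229492188, -156.0411376953125), (20.877593994140625, 49.736167907714844), 63.87129211425781)
tray [567.3 176.7  61.8]
tray [550.8 119.1  43.6]
21.5 [ 0.4 -0.6 -0.4]
```

View pics/w8.png

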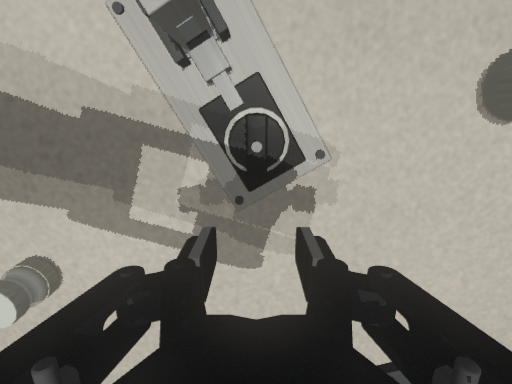

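Run:
```python
from go import *
Z=[]
for i in range(10):
    c,T,W,R,p=wrist();Z.append(c["range_z"])
Zm=np.mean(Z,0);c["range_z"]=Zm
K=c["K"];he=c["hand_eye"];v,u=np.mgrid[:384,:512]
P=np.stack([(u-K[0,2])/K[0,0]*Zm,(v-K[1,2])/K[1,1]*Zm,Zm],-1);T=P@he[:3,:3].T+he[:3,3]
h=-T[...,2]
g=c["color"].mean(2)
k=((g>60)&(np.hypot(u-257,v-147)<9)).astype(np.uint8);n,l,st,ct=cv2.connectedComponentsWithStats(k);i=1+np.argmax(st[1:,4]);print(ct[i],st[i])
print(np.std(Z,0)[140:150,250:262].mean())
print((h[115:180:2,243:272:2]).round(1))
print(g[136:160:1,246:268].astype(int))
```

```text
[256.27350427 145.08547009] [251 139  12  13 117]
1.9411814
[[ -87.7  -73.7  -55.5  -55.1  -55.1  -55.2  -55.3  -55.2  -55.3  -55.3
   -54.9  -55.4  -85.3  -89.1  -92.9]
 [ -85.3  -65.5  -55.5  -55.2  -55.5  -55.   -54.9  -55.2  -54.7  -55.
   -54.9  -55.2  -85.2  -85.3  -65. ]
 [ -84.8  -67.8  -55.4  -54.9  -55.3  -55.   -55.1  -55.   -55.2  -55.
   -54.7  -55.2  -85.6  -85.1  -85.2]
 [ -84.8  -82.3  -55.2  -54.9  -54.9  -54.6  -55.1  -55.   -55.4  -55.2
   -55.2  -55.6  -84.9  -85.1  -84.9]
 [ -64.3  -84.8  -55.4  -55.   -54.9  -55.1  -54.8  -55.1  -55.1  -54.9
   -55.2  -55.7  -84.8  -85.3  -85. ]
 [ -85.   -85.2  -37.4  -55.2  -55.2  -54.9  -54.6  -54.9  -55.   -55.2
   -55.2  -55.4  -84.6  -85.3  -85. ]
 [ -84.7  -85.   -55.6  -54.9  -55.   -54.8  -55.2  -55.1  -55.2  -55.2
   -54.8  -55.4  -84.9  -85.2  -85.4]
 [ -85.2  -85.   -55.1  -37.4  -55.1  -55.   -55.   -55.2  -55.2  -55.2
   -54.7  -55.5  -85.2  -64.1  -85.4]
 [ -85.1  -85.3  -55.   -54.9  -55.   -54.7  -54.9  -55.2  -55.   -54.9
   -54.7  -55.7  -85.1  -85.   -85. ]
 [ -84.8  -85.1  -55.9  -55.   -55.3  -55.2  -54.3  
[... 4115 characters left out ...]
1  51  51  51  51  51  50  51
   44  36  34  49]
 [ 28  38  48  33  47  50  55  56  52  51  48  52  51  51  51  51  50  52
   45  35  33  54]
 [ 28  28  32  29  28  46  51  53  51  48  31  48  55  56  56  52  51  51
   43  36  33  52]
 [ 28  30  30  29  28  43  34  30  32  32  33  52  56  53  53  51  51  49
   43  38  29  49]
 [ 27  29  32  29  26  27  28  27  28  31  32  50  51  34  31  49  54  53
   43  36  31  45]
 [ 25  28  31  26  27  28  28  28  27  30  32  29  32  29  27  46  54  52
   41  36  27  27]
 [ 29  25  29  28  29  28  27  29  28  27  27  28  27  29  29  44  49  38
   27  28  27  29]
 [ 27  27  28  29  27  29  30  27  28  28  26  28  28  27  27  29  28  27
   29  28  27  28]]
```

Averaged over ten frames, the pin stands 2.18 mm proud, so the clutch clicked once. The cell top is still at 96 mm, the vial and blank haven't moved, and the gripper is clear. Handing in.

```bash
python3 -c "
from workcell import robot
print(robot.finish_job())"
```

```text
the job is handed in; nothing more can be done
None
```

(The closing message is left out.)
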